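# Close the hasp of the red medicine box

## Task

Two lockable medicine boxes stand on the dispensary counter with their hasps left standing open. Swing the hasp of the box with the red lid over and down until it lies fully home over its staple, ready for the padlock. Do not disturb the hasp of the blue box.

Things in the scene. Friction and masses are not known exactly. Their poses are not given: they have to be found in the camera images.
- red_hasp (a joint): Hinge angle (rad) of the red box's hasp, a bright steel strap 40 wide, 5 thick, reaching 98 mm from the hinge axis. 0 = closed: flat on the box top, slot over the staple (hard stop). Grows as it lifts: pi/2 upright, more leans away from the staple, stop 2.3. Starts at 1.5 to 2.1. Stiff (0.06 N m): stays at any angle, so push it all the way down.
- red_staple (a point): Dark steel loop, 20 high, 22 long (y), 6 thick, on the cream part of the red-lidded box's top (box fixed, 150 x by 200 y by 90 high, centre 40 mm along +y). Point: its foot, level with the box top. Box axes: z up, y level from staple to hinge, x along the hinge. Hinge axis: 52 mm along +y, 5 above the top. Closed, the strap's upper face is 7.5 above the top.
- red_hasp_end (a point): Middle of the rounded free end of the red hasp, 96 mm from the hinge axis. Its y points along the strap to the hinge, x along the hinge, z out of the face that is upper when closed (the face to push; while open it looks away from the staple). The slot, 9 wide, spans 38 to 66 mm from the hinge axis; from 66 mm to the end it is plain and flat.
- blue_hasp_end (a point): The same point on the hasp of the other box, which is alike but has a blue lid and band. It too stands open (1.5 to 2.1 rad) and is to be left as it is.

How it is judged:
By the outcome, as a careful person would: the job done as asked, in the order asked, and still so for the second after the job is handed in, with the robot touching nothing.
It also fails if it takes over 32 s, if anything falls off the work surface, if the arm or the gripper's body presses on something with over 40 N, if the wrist force passes 120 N, or if a joint passes its speed limit or range.

## Robot

A 6-joint arm with a two-finger parallel gripper is mounted at the origin on the work surface. World frame = base frame: x ahead of the robot, y to its left, z up, the work surface at z = 0. Lengths are in m, angles in rad, forces in N, time in s.
With the tool pointing down it reaches from about 0.25 to 0.775 m from the base axis. Payload 4 kg.
Tool frame: the origin (TCP) lies at the very end of the fingers, on their centre line; the grasp point (between the pads) lies 19 mm behind it; y points along the fingers, x is the direction in which the jaws open and shut, and the axes are right-handed (so a half turn about y gives the same grasp; the last joint's range is limited). The gripper opens to 94 mm and grips with 3 to 60 N. Pads are 16 mm wide; open, the fingers measure 119 mm over their backs; the gripper's body (75 mm by 177 mm) begins 78 mm behind the grasp point.
Start: joints at [1.053, 0.087, 1.371, -0, 1.684, -0.103], TCP at [0.222, 0.503, 0.206] pointing down, gripper open.
Joint ranges: [-3.1, 3.1], [-0.76, 2.03], [0.27, 2.55], [-1.08, 4.22], [0.17, 2.65], [-2.57, 2.57]. Speed limits (rad/s): [2.79, 2.79, 3.14, 3.14, 3.14, 3.14].

## Interface

Orientations are given as [roll, pitch, yaw] about the fixed x, y, z axes, in that order (R = Rz(yaw) Ry(pitch) Rx(roll)).
In Python, from bench import robot gives the robot as it stands.
- The arm moves only by the shell command python3 -m handwheel 'ROWS' [OPENING]. ROWS is JSON, a list of rows, each an object with "delta_pos": the shift along the tool's x, y, z in mm, a list of three; "yaw": the turn about the tool's y in rad. A call has 1 to 12 rows; each row is the pose to reach, as a shift and turn from the pose commanded when the call began, along the tool's axes at that moment; what a row does not reach only later rows make up. A row lasts 1/10 s, in which the tool goes at most 50 mm and 8.59 degrees, less where a joint would pass 70% of its speed; a pose out of reach is approached as far as the arm can. A call with a gripper value outside its range is refused whole. OPENING is the closure in counts, from 0 (fully open) to 255 (shut), set as the call begins (- or left out, the last holds). The fingers move at their own pace and stop on an object; the grip force is fixed at half the most. Time passes only in rows, so rows that repeat a pose let the fingers close. It gives the time, the measured TCP pose, the force and the opening at its end, in the units of the state.
- robot.get_obs(): the state, without advancing time (a new reading comes with each control period).
- robot.snapshot(name): name is "side" or "top"; returns a dict with "image" (480x640x3 uint8, red, green, blue), "fx", "fy", "cx", "cy" (pixels), "k1" (the pictures are not rectified: a ray, as slopes to the right and down, at radius r is drawn at 1 + k1 r^2 times it, then the intrinsics apply), "rvec" (rotation vector, rad) and "tvec" (3), from world to camera coordinates, as OpenCV has them. Camera axes: x right, y down, z forward; pixel columns grow to the right and rows downward; lengths in m; the calibration is good to about 2 mm. A picture is of the moment at which its call begins. There is no depth.
- robot.close_job(): hands the job in, once; it reports no verdict.
The state is a dict: "time": time; "joint_positions": joint angles; "qvel": joint speeds; "joint_torque": joint torques, N m; "tool_pos": TCP position; "ee_rot": TCP orientation; "wrist_force": force on the tool from outside, world axes, zero at the start; "wrist_torque": the same for the moment, N m; "width": finger opening in m.
Only numpy, scipy, OpenCV 4.12 (cv2) and the standard library are available. Lean on these libraries where they do the work, as an engineer would, in place of code of your own. Each camera call takes 0.05 s, during which the arm holds its last target.

## Working session

There is one attempt and no reset: what is moved stays moved. The work goes in short steps, Python scripts to look and compute and a shell command to move; the robot and the scene stay as the last step left them, time stands still between calls to the robot, and variables do not carry over. Pictures are saved under pics/ and viewed, and the job is handed in when it is done.

```bash
mkdir -p pics; ls; cat > h.py <<'E'
import numpy as np,cv2,pickle
def load(n): return pickle.load(open(f'{n}.pkl','rb'))
def ray(s,u,v):
    K=np.array([[s['fx'],0,s['cx']],[0,s['fy'],s['cy']],[0,0,1.]])
    p=cv2.undistortPoints(np.array([[[u,v]]],float),K,np.array([s['k1'],0,0,0,0]))[0,0]
    R=cv2.Rodrigues(np.array(s['rvec'],float))[0];t=np.array(s['tvec'],float).ravel()
    d=R.T@np.array([p[0],p[1],1]);return -R.T@t,d/np.linalg.norm(d)
def onz(s,u,v,z):
    c,d=ray(s,u,v);return c+d*(z-c[2])/d[2]
def tri(s1,p1,s2,p2):
    c1,d1=ray(s1,*p1);c2,d2=ray(s2,*p2)
    k=np.linalg.lstsq(np.c_[d1,-d2],c2-c1,rcond=None)[0]
    a=c1+k[0]*d1;b=c2+k[1]*d2;return (a+b)/2,np.linalg.norm(a-b)
def proj(s,P):
    K=np.array([[s['fx'],0,s['cx']],[0,s['fy'],s['cy']],[0,0,1.]])
    return cv2.projectPoints(np.array(P,float).reshape(-1,3),np.array(s['rvec'],float),np.array(s['tvec'],float),K,np.array([s['k1'],0,0,0,0]))[0][:,0]
E
python3 - <<'E'
from bench import robot
import pickle,cv2
for n in('side','top'):
    s=robot.snapshot(n);pickle.dump(s,open(n+'.pkl','wb'));cv2.imwrite(f'pics/{n}0.png',s['image'][:,:,::-1]);print({k:v for k,v in s.items() if k!='image'})
print(robot.get_obs())
E
```

```text
pics
{'fx': 508.7442655296755, 'fy': 508.7442655296755, 'cx': 318.4732234684758, 'cy': 236.98745322473354, 'k1': -0.12774452937660527, 'rvec': array([ 2.35496079, -0.30820986,  0.09642525]), 'tvec': array([-0.54856178,  0.1710438 ,  0.98670155])}
{'fx': 561.6205999233506, 'fy': 561.6205999233506, 'cx': 312.0832396356115, 'cy': 243.82407730955345, 'k1': -0.03892464115557463, 'rvec': array([ 2.20649119, -2.14607397,  0.11586866]), 'tvec': array([-0.06215941,  0.5453969 ,  0.89606658])}
{'time': 0.1, 'joint_positions': array([ 1.05288996e+00,  8.78844320e-02,  1.37206885e+00, -2.86805402e-06,
        1.68363245e+00, -1.03083481e-01]), 'qvel': array([-0.0007093 , -0.00309245, -0.00259696,  0.00111561, -0.00065893,
        0.00174477]), 'joint_torque': array([ 2.89737181e-03, -3.41251230e+01, -3.03303945e+01,  7.19937379e-02,
        3.03558866e-02, -8.14382929e-05]), 'tool_pos': array([0.22141578, 0.50292225, 0.20443681]), 'ee_rot': array([-1.57059407,  0.00198279,  1.15597332]), 'wrist_force': array([ 1.55906262,  0.10339526, -0.44870773]), 'wrist_torque': array([-0.04261279, -0.04669833,  0.03458943]), 'width': 0.09404021607496439}
```

View pics/side0.png

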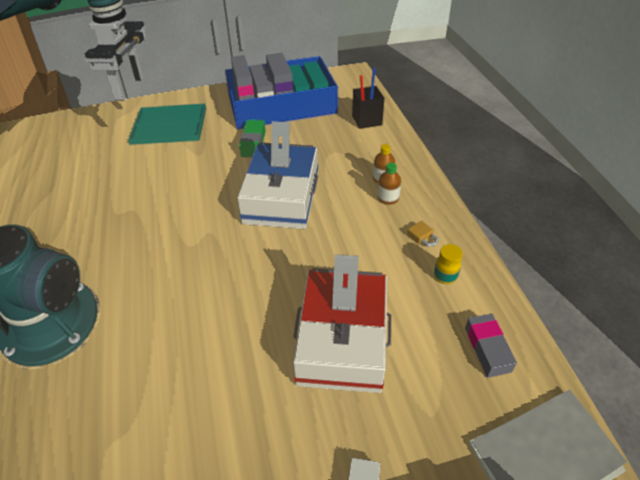

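View pics/top0.png

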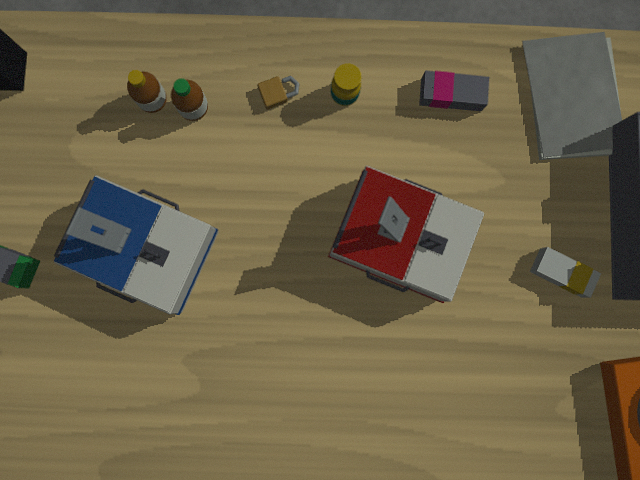

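The red box is at about (405,235) in the top view and (343,330) in the side view. Its hasp stands open, and the blue box is well clear. I'll zoom in next.

```bash
python3 - <<'E'
from h import *
for n,(x,y,w,h) in {'side':(280,240,130,160),'top':(320,155,175,155)}.items():
    s=load(n);im=s['image'][y:y+h,x:x+w,::-1]
    k=600/h if h/w>.75 else 800/w;k=min(600/h,800/w)
    cv2.imwrite(f'pics/{n}z.png',cv2.resize(im,None,fx=k,fy=k,interpolation=cv2.INTER_CUBIC));print(n,k)
E
```

```text
side 3.75
top 3.870967741935484
```

View pics/sidez.png

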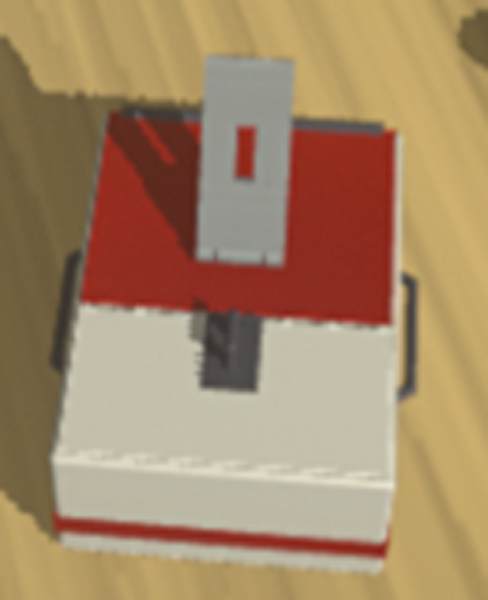

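View pics/topz.png

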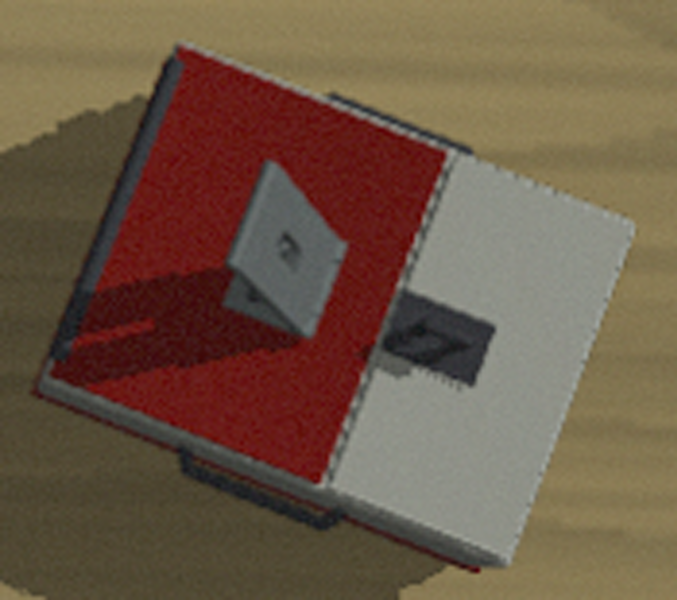

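```bash
python3 - <<'E'
from h import *
S=load('side');T=load('top')
f=lambda p:(280+(p[0]+.5)/3.75-.5,240+(p[1]+.5)/3.75-.5)
g=lambda p:(320+(p[0]+.5)/3.871-.5,155+(p[1]+.5)/3.871-.5)
D={'FL':((57,458),(510,563)),'FR':((392,483),(635,225)),'BR':((397,130),(178,45)),'BL':((108,113),(45,378)),
'tipL':((205,58),(230,265)),'tipR':((294,60),(270,160)),'hinL':((197,260),(312,337)),'hinR':((284,265),(347,243)),
'plFL':((200,388),(473,387)),'plFR':((257,391),(496,327))}
P={}
for k,(a,b) in D.items():
    P[k],e=tri(S,f(a),T,g(b));print(k,(P[k]*1e3).round(1),'gap',round(e*1e3,1))
zt=np.mean([P[k][2] for k in('FL','FR','BR','BL')])
print('zt',zt)
# corners from both views on that plane
for z in (zt,.09):
  C={k:(onz(S,*f(D[k][0]),z)+onz(T,*g(D[k][1]),z))/2 for k in('FL','FR','BR','BL')}
  v=(C['BL']-C['FL']+C['BR']-C['FR']);print(z,'yaw of y axis',np.degrees(np.arctan2(v[1],v[0])),'len',np.linalg.norm(v)/2,'w',np.linalg.norm(C['FR']-C['FL']),np.linalg.norm(C['BR']-C['BL']))
  c=np.mean(list(C.values()),0);y=v/np.linalg.norm(v);x=np.array([y[1],-y[0],0])
  st=c-.04*y;print('centre',c,'staple',st,'hinge',st+.052*y)
h=(P['hinL']+P['hinR'])/2;t=(P['tipL']+P['tipR'])/2;d=t-h
print('hinge',h,'tip',t,'len',np.linalg.norm(d),'ang',np.degrees(np.arctan2(d[2],-d@y)),'xoff',d@x)
E
```

```text
FL [ 461.  -261.7   87. ] gap 0.6
FR [ 597.1 -311.7   87.3] gap 0.0
BR [ 664.7 -126.5   87.7] gap 0.1
BL [529.1 -76.3  86.3] gap 0.3
tipL [ 562.8 -136.7  182.4] gap 0.3
tipR [ 600.4 -150.1  184.3] gap 0.7
hinL [ 547.  -180.8   94.1] gap 0.8
hinR [ 585.  -194.3   94.2] gap 0.6
plFL [ 529.9 -245.8   90.4] gap 0.3
plFR [ 553.8 -254.6   91.5] gap 0.1
zt 0.08708297916966812
0.08708297916966812 yaw of y axis 69.88761918048566 len 0.1973159002383033 w 0.14497853875196634 0.14470322735776842
centre [ 0.56300409 -0.19409016  0.08708298] staple [ 0.54924959 -0.23165096  0.08708298] hinge [ 0.56713044 -0.18282192  0.08708298]
0.09 yaw of y axis 69.88761191048901 len 0.19658614205387703 w 0.14444242132321908 0.1441681378742256
centre [ 0.56251404 -0.19481006  0.09      ] staple [ 0.54875953 -0.23237085  0.09      ] hinge [ 0.56664039 -0.18354182  0.09      ]
hinge [ 0.56602286 -0.1875791   0.09417291] tip [ 0.58159416 -0.14341749  0.18337269] len 0.10074380362072978 ang 117.69601696694671 xoff -0.0005637644194392334
```

```bash
cat >> h.py <<'E'
HG=np.array([0.5665,-0.1845,0.095]);U=np.array([np.cos(np.radians(69.9)),np.sin(np.radians(69.9)),0]);X=np.array([U[1],-U[0],0])
from scipy.spatial.transform import Rotation as Ro
def shift(u,z,x=0,base=None):
    "mm along tool axes from measured pose to hinge-frame point (u,x mm from hinge; z world mm)"
    from bench import robot
    o=robot.get_obs();R=Ro.from_euler('xyz',o['ee_rot']).as_matrix()
    t=np.array([*(HG+U*u/1e3+X*x/1e3)[:2],z/1e3])
    return (R.T@(t-o['tool_pos'])*1e3).round(1), t.round(3)
E
python3 - <<'E'
from h import *
print(shift(85,300),shift(0,300))
E
python3 -m handwheel '[{"delta_pos":[0,-50,0],"yaw":0},{"delta_pos":[0,-100,0],"yaw":0.1}]' 255
```

```text
(array([-405.4,  -94.9, -587.4]), array([ 0.596, -0.105,  0.3  ])) (array([-490.2,  -94.7, -592.8]), array([ 0.566, -0.184,  0.3  ]))
time: 0.3
tool_pos: [0.2207, 0.5016, 0.3023]
ee_rot: [-1.571, 0.009, 1.054]
wrist_force: [0.9, 1.2, 0.3]
width: 0.0815
```

```bash
python3 - <<'E'
from h import *
print(shift(85,300))
E
```

```text
(array([-341.5,    5.5, -625.8]), array([ 0.596, -0.105,  0.3  ]))
```

```bash
python3 -m handwheel '[{"delta_pos":[-21,0,-39],"yaw":0.1},{"delta_pos":[-42,0,-78],"yaw":0.2},{"delta_pos":[-63,0,-117],"yaw":0.3},{"delta_pos":[-84,0,-156],"yaw":0.4},{"delta_pos":[-105,0,-195],"yaw":0.5},{"delta_pos":[-126,0,-234],"yaw":0.6},{"delta_pos":[-147,0,-273],"yaw":0.7},{"delta_pos":[-168,0,-312],"yaw":0.8},{"delta_pos":[-189,0,-351],"yaw":0.9},{"delta_pos":[-210,0,-390],"yaw":1.0},{"delta_pos":[-231,0,-429],"yaw":1.1},{"delta_pos":[-252,0,-468],"yaw":1.2}]'
python3 - <<'E'
from h import *
print(shift(85,300))
E
```

```text
time: 1.5
tool_pos: [0.5054, 0.0519, 0.305]
ee_rot: [-1.571, 0.001, -0.148]
wrist_force: [0.5, 0.8, 0.7]
width: 0.0003
(array([ 112.5,    4.9, -141.5]), array([ 0.596, -0.105,  0.3  ]))
```

```bash
python3 -m handwheel '[{"delta_pos":[28,1,-35],"yaw":0.07},{"delta_pos":[56,2,-71],"yaw":0.14},{"delta_pos":[84,4,-106],"yaw":0.203},{"delta_pos":[112,5,-141],"yaw":0.203},{"delta_pos":[112,5,-141],"yaw":0.203},{"delta_pos":[112,5,-141],"yaw":0.203}]'
python3 - <<'E'
from h import *
print(shift(85,175))
E
```

```text
time: 2.1
tool_pos: [0.5954, -0.1026, 0.2988]
ee_rot: [-1.57, 0.003, -0.349]
wrist_force: [-0.5, -0.2, 0.3]
width: 0.0008
(array([  1.4, 123.8,  -1.9]), array([ 0.596, -0.105,  0.175]))
```

Next I'll lower the tool behind the hasp, then look.

```bash
python3 -m handwheel '[{"delta_pos":[1,40,-1],"yaw":0},{"delta_pos":[1,80,-2],"yaw":0},{"delta_pos":[1,110,-2],"yaw":0},{"delta_pos":[1,124,-2],"yaw":0},{"delta_pos":[1,124,-2],"yaw":0},{"delta_pos":[1,124,-2],"yaw":0}]'
python3 - <<'E'
from h import *
from bench import robot
ims=[]
for n in('side','top'):
    s=robot.snapshot(n);c=s['image'][180:400,230:450] if n=='side' else s['image'][110:330,290:510]
    ims.append(cv2.resize(c,(400,400))[:,:,::-1])
cv2.imwrite('pics/pre.png',np.hstack(ims));print(shift(85,175),shift(8,175))
E
```

```text
time: 2.7
tool_pos: [0.5964, -0.1036, 0.1785]
ee_rot: [-1.57, -0.003, -0.346]
wrist_force: [0.4, -0.5, 0.6]
width: 0.0002
(array([-1.1,  4.5, -0.9]), array([ 0.596, -0.105,  0.175])) (array([ -1.4,   4.4, -77.9]), array([ 0.569, -0.177,  0.175]))
```

View pics/pre.png

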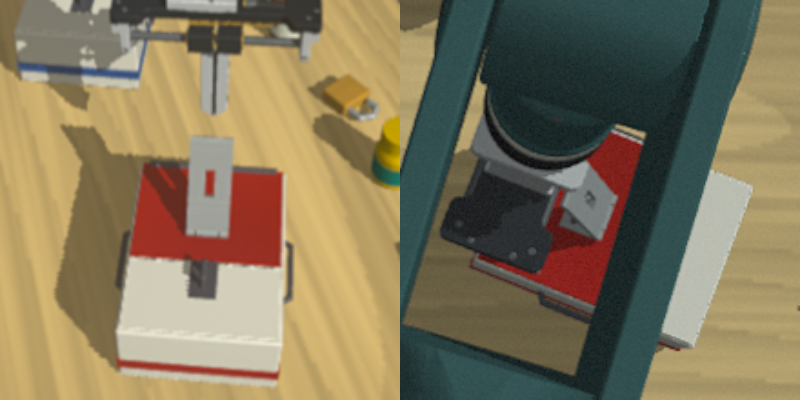

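The closed fingers are behind the strap and in line with it (side panel tip at about (213,112), strap end at (211,140)). I'll push it to upright.

```bash
python3 -m handwheel '[{"delta_pos":[-1,4,-8],"yaw":0},{"delta_pos":[-1,4,-16],"yaw":0},{"delta_pos":[-1,4,-24],"yaw":0},{"delta_pos":[-1,4,-32],"yaw":0},{"delta_pos":[-1,4,-40],"yaw":0},{"delta_pos":[-1,4,-48],"yaw":0},{"delta_pos":[-1,4,-56],"yaw":0},{"delta_pos":[-1,4,-64],"yaw":0},{"delta_pos":[-1,4,-70],"yaw":0},{"delta_pos":[-1,4,-76],"yaw":0},{"delta_pos":[-1,4,-78],"yaw":0}]'
python3 - <<'E'
from h import *
from bench import robot
ims=[]
for n in('side','top'):
    s=robot.snapshot(n);c=s['image'][180:400,230:450] if n=='side' else s['image'][110:330,290:510]
    ims.append(cv2.resize(c,(400,400))[:,:,::-1])
cv2.imwrite('pics/push1.png',np.hstack(ims))
for p in ((-10.6,174),(-31,168),(-50,157),(-66,141),(-76,120),(-80,97.5)):print(p,shift(*p)[0])
E
```

```text
time: 3.9
tool_pos: [0.568, -0.1778, 0.1723]
ee_rot: [-1.571, 0.0, -0.348]
wrist_force: [1.5, -0.0, 0.6]
width: 0.0006
(-10.6, 174) [  0.8  -1.7 -17.6]
(-31, 168) [  0.7   4.3 -38. ]
(-50, 157) [  0.6  15.3 -57. ]
(-66, 141) [  0.6  31.3 -73. ]
(-76, 120) [  0.6  52.3 -83. ]
(-80, 97.5) [  0.6  74.8 -87. ]
```

View pics/push1.png

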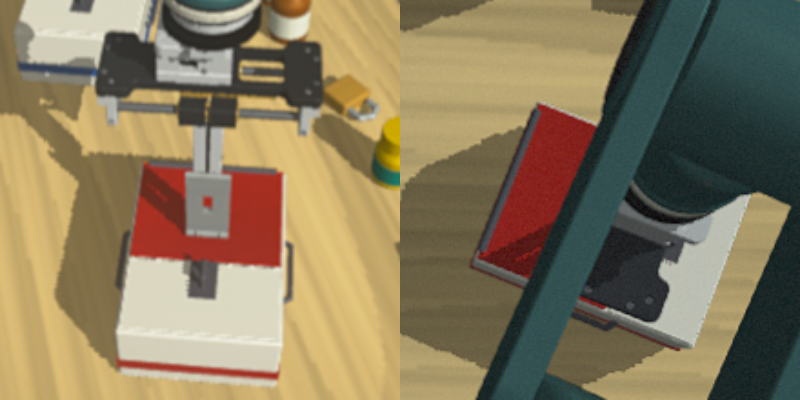

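The strap is now close to upright in front of the fingers (side panel, end at about (208,173)). I'll follow the arc over.

```bash
python3 -m handwheel '[{"delta_pos":[1,-2,-9],"yaw":0},{"delta_pos":[1,-1,-18],"yaw":0},{"delta_pos":[1,1,-28],"yaw":0},{"delta_pos":[1,4,-38],"yaw":0},{"delta_pos":[1,9,-48],"yaw":0},{"delta_pos":[1,15,-57],"yaw":0},{"delta_pos":[1,23,-66],"yaw":0},{"delta_pos":[1,31,-73],"yaw":0},{"delta_pos":[1,41,-79],"yaw":0},{"delta_pos":[1,52,-83],"yaw":0},{"delta_pos":[1,52,-83],"yaw":0}]'
python3 - <<'E'
from h import *
from bench import robot
ims=[]
for n in('side','top'):
    s=robot.snapshot(n);c=s['image'][180:400,230:450] if n=='side' else s['image'][110:330,290:510]
    ims.append(cv2.resize(c,(400,400))[:,:,::-1])
cv2.imwrite('pics/push2.png',np.hstack(ims))
for p in ((-80,110),(-80,97.5),(-82,97.5)):print(p,shift(*p)[0])
E
```

```text
time: 5.1
tool_pos: [0.5396, -0.2555, 0.1177]
ee_rot: [-1.57, 0.004, -0.348]
wrist_force: [0.8, -0.3, -0.5]
width: 0.0007
(-80, 110) [-0.2  9.8 -4.6]
(-80, 97.5) [-0.2 22.3 -4.6]
(-82, 97.5) [-0.2 22.3 -6.6]
```

View pics/push2.png

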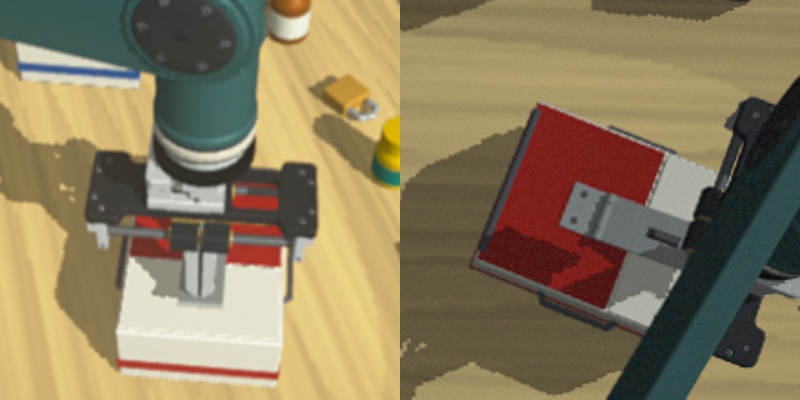

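The strap is lying nearly flat under the fingertips. I'll press it home gently.

```bash
python3 -m handwheel '[{"delta_pos":[0,5,-3],"yaw":0},{"delta_pos":[0,10,-5],"yaw":0},{"delta_pos":[0,15,-5],"yaw":0},{"delta_pos":[0,19,-5],"yaw":0},{"delta_pos":[0,21,-5],"yaw":0},{"delta_pos":[0,21,-5],"yaw":0}]'
python3 -m handwheel '[{"delta_pos":[0,1,0],"yaw":0},{"delta_pos":[0,2,0],"yaw":0},{"delta_pos":[0,2,0],"yaw":0}]'
```

```text
time: 5.8
tool_pos: [0.5391, -0.2601, 0.0989]
ee_rot: [-1.57, 0.001, -0.347]
wrist_force: [0.0, -0.8, 0.5]
width: 0.0008
time: 6.1
tool_pos: [0.5395, -0.2604, 0.0978]
ee_rot: [-1.571, -0.001, -0.347]
wrist_force: [-0.7, 1.8, 0.9]
width: 0.0005
```

No stop force yet, so I'll keep going in small steps.

```bash
python3 -m handwheel '[{"delta_pos":[0,1,0],"yaw":0},{"delta_pos":[0,2,0],"yaw":0},{"delta_pos":[0,2,0],"yaw":0}]'
python3 -m handwheel '[{"delta_pos":[0,1,0],"yaw":0},{"delta_pos":[0,1,0],"yaw":0}]'
```

```text
time: 6.4
tool_pos: [0.5396, -0.2604, 0.0976]
ee_rot: [-1.571, -0.002, -0.347]
wrist_force: [-2.8, 1.9, 7.5]
width: 0.0005
time: 6.6
tool_pos: [0.5396, -0.2604, 0.0975]
ee_rot: [-1.571, -0.002, -0.347]
wrist_force: [-3.4, 2.1, 10.7]
width: 0.0
```

It is firmly against the stop at z = 97.5 mm, which is the closed height. I'll press a little more, then retract and check.

```bash
python3 -m handwheel '[{"delta_pos":[0,2,0],"yaw":0},{"delta_pos":[0,3,0],"yaw":0},{"delta_pos":[0,3,0],"yaw":0}]'
python3 -m handwheel '[{"delta_pos":[0,-6,0],"yaw":0},{"delta_pos":[0,-20,0],"yaw":0},{"delta_pos":[0,-60,0],"yaw":0},{"delta_pos":[0,-100,0],"yaw":0},{"delta_pos":[0,-140,0],"yaw":0},{"delta_pos":[-40,-150,0],"yaw":0},{"delta_pos":[-80,-150,0],"yaw":0},{"delta_pos":[-120,-150,0],"yaw":0},{"delta_pos":[-160,-150,0],"yaw":0},{"delta_pos":[-200,-150,0],"yaw":0},{"delta_pos":[-200,-150,0],"yaw":0},{"delta_pos":[-200,-150,0],"yaw":0}]'
python3 - <<'E'
from h import *
from bench import robot
for n in('side','top'):
    s=robot.snapshot(n);pickle.dump(s,open(n+'E.pkl','wb'))
    c=s['image'][240:400,280:410] if n=='side' else s['image'][155:310,320:495]
    cv2.imwrite(f'pics/end_{n}.png',cv2.resize(c,None,fx=3.75,fy=3.75,interpolation=2)[:,:,::-1]);cv2.imwrite(f'pics/endf_{n}.png',s['image'][:,:,::-1])
E
```

```text
time: 6.9
tool_pos: [0.5397, -0.2605, 0.0972]
ee_rot: [-1.572, -0.003, -0.347]
wrist_force: [-6.1, 3.5, 18.2]
width: 0.0003
time: 8.1
tool_pos: [0.3513, -0.1924, 0.2421]
ee_rot: [-1.571, -0.002, -0.348]
wrist_force: [-0.2, -0.1, 0.3]
width: 0.0004
```

View pics/end_side.png

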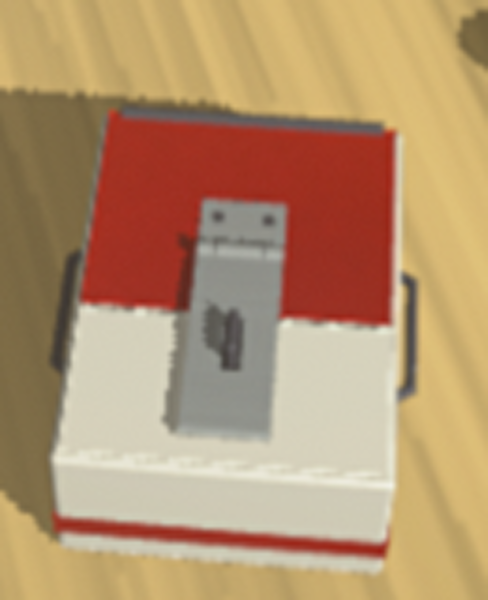

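View pics/end_top.png

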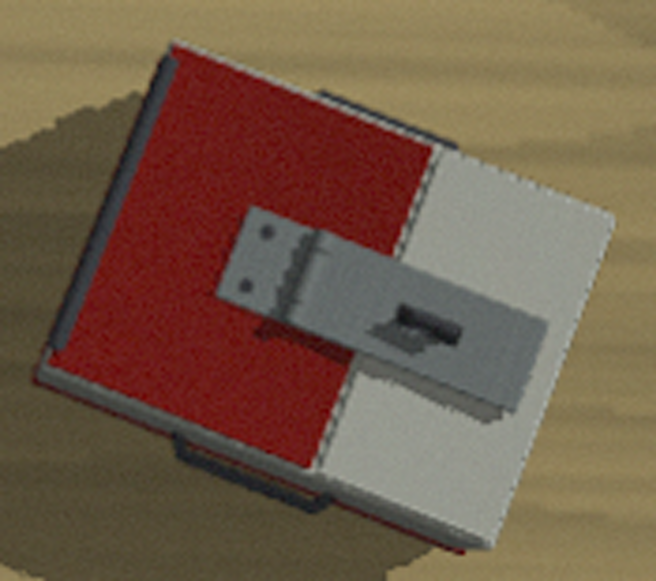

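View pics/endf_side.png

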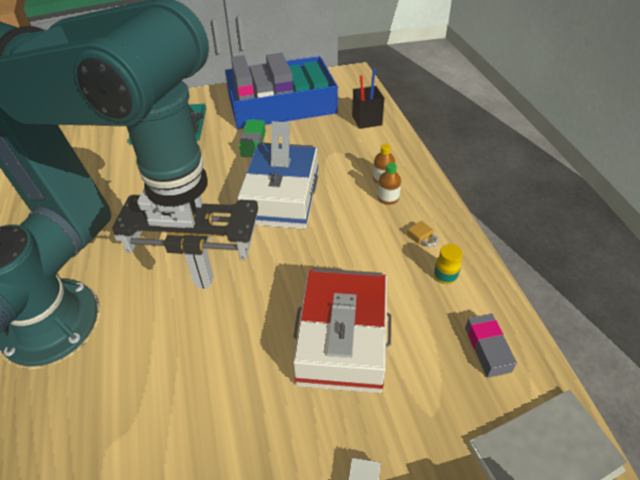

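The strap lies flat with the staple standing through the slot. Side view shows its free end at about (340,355). The blue hasp looks unchanged at about (280,145). One numerical check of both before handing in.

```bash
python3 - <<'E'
from h import *
S=load('sideE');T=load('topE')
f=lambda p:(280+(p[0]+.5)/3.75-.5,240+(p[1]+.5)/3.75-.5)
g=lambda p:(320+(p[0]+.5)/3.75-.5,155+(p[1]+.5)/3.75-.5)
for a,b in (((174,430),(503,408)),((271,436),(546,322))):
    P,e=tri(S,f(a),T,g(b));print((P*1e3).round(1),round(e*1e3,1),'r',-(P-HG)@U)
a=load('side')['image'].astype(int);b=S['image'].astype(int)
d=abs(a-b).max(2)[118:170,268:295];print('blue hasp diff side',d.max(),d.mean())
a=load('top')['image'].astype(int);b=T['image'].astype(int)
d=abs(a-b).max(2)[200:260,60:140];print('blue hasp diff top',d.max(),d.mean())
E
```

```text
[ 515.  -263.9   91.1] 3.3 r 0.09225891999538426
[ 552.1 -280.4   95.7] 0.3 r 0.09505891391175987
blue hasp diff side 19 13.706552706552706
blue hasp diff top 25 6.401666666666666
```

```bash
python3 -c "
from bench import robot
print(robot.get_obs()['wrist_force'],robot.close_job())"
```

```text
the job is handed in; nothing more can be done
[ 0.59255655  0.08542501 -0.02509839] None
```

The red box's hasp is closed: I pushed it over with the shut fingers and pressed it down onto its hard stop. I then backed the arm clear and handed the job in at about 8.2 s.

- **Stop reached:** the fingertips stopped at z = 97.5 mm, which matches the closed height of the strap's upper face. From there I pressed up to about 18 N, and the tip gave only another 0.3 mm.
- **Final pictures:** the strap lies flat with the staple standing through the slot.
- **Strap end height:** triangulating its two corners gave 91 and 96 mm. The 91 mm corner's two sight lines missed each other by 3.3 mm, so I trust the contact height more.
- **Blue hasp:** it shows no movement between the first and last pictures. The only difference I found was a small change in brightness, at most 25 of 255 levels, which I took for lighting and noise.

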